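Press a refilled coffee pod home in the pod press

TASK

Take the tall coffee pod from the round wooden tray (not one of the two short ones), stand it upright in the funnel-shaped cradle of the pod press and let go; do not drop it from a height. Then swing the open clamp arm over by its wooden handle and press it down fully, so that it drives the pod home and stays shut.

Things in the scene. Friction and masses are not known exactly. Their poses are not given: they have to be found in the camera images.
- tall_pod: Tall one of three plain steel coffee pods upright on a flat round wooden tray (204 mm across, 15 mm thick). Straight cylinder 44 mm in diameter, 60 mm tall, 0.07 to 0.12 kg; the other two have the same diameter but are 34 mm tall, 97 mm away centre to centre, in random places. Origin at the centre of the pod's underside, z up along its axis.
- press: Pod press, fixed: grey base 200 (x) x 100 (y) x 30 mm high, origin at the centre of its underside on the worktop (z = 0), z up, x axis pointing to its hinged end. Cradle centre at x = -25 mm, y = 0. The clamp's hinge axis is at x = +70 mm, 105 mm high, parallel to the press's y axis, between two cheeks rising to 120 mm.
- cradle (a point): Centre of the cradle's rim, 60 mm above the worktop. The cradle is an open aluminium funnel, 68 mm inner diameter at the rim (about 80 outer), tapering to 50 at the bottom. In it a sprung plate (3 N at rest, 6 N fully down) carries the pod with its underside 12 mm below the rim; the closed clamp drives it 13 mm further down, to 25 mm below the rim: home.
- clamp (a joint): Clamp arm angle, rad: 0 fully shut (level over the cradle, at a stop), 1.57 straight up; starts at 1.45 to 1.75, limit 1.8. Stiff hinge (0.4 N m): it stays where it is left, also shut on the pod. Pushing at the handle takes about 3 N, at the end about 6 N. Arm 30 mm wide, 12 thick; on its cradle side, 95 mm from the hinge, a presser disc 48 mm across, face 10 mm off the arm's middle.
- clamp_handle (a point): Centre of the wooden handle at the end of the clamp arm: a round cross bar 18 mm thick, 80 mm long, parallel to the press's y axis, 143 mm from the hinge axis. 248 mm above the worktop when the arm is straight up, 105 mm when shut. Shut fingers can push it over from the hinge side (away from the cradle), then press it down from above.

How it is judged:
On the way:
1. the tall pod stands upright in the cradle, let go, not yet pressed down (x of tall_pod in the frame of press between -0.04 and -0.01 m and y of tall_pod in the frame of press between -0.015 and 0.015 m and z of tall_pod in the frame of press between 0.041 and 0.056 m and angle between tall_pod's own z axis and vertical below 0.18 rad and contact force between tall_pod and the fingers below 0.2 N), for 0.2 s.
At the end, for the whole second after the job is handed in: The clamp is shut (within 0.06 rad of its stop) and stays shut by itself, and the tall pod is at rest upright (within 10 degrees) in the cradle, centred within 12 mm, its underside no more than 41 mm above the worktop (value of joint clamp below 0.06 rad and x of tall_pod in the frame of press between -0.037 and -0.013 m and y of tall_pod in the frame of press between -0.012 and 0.012 m and z of tall_pod in the frame of press below 0.041 m and angle between tall_pod's own z axis and vertical below 0.18 rad and linear speed of tall_pod below 0.02 m/s); the robot touches nothing.
It fails at once if the tall pod was dropped or thrown (falling free, faster than 0.85 m/s, more than about 35 mm) (contact force between tall_pod and the fingers below 0.05 N and linear speed of tall_pod above 0.85 m/s).
It also fails if it takes over 51 s, if anything falls off the work surface, if the arm or the gripper's body presses on something with over 40 N, if the wrist force passes 120 N, or if a joint passes its speed limit or range.

ROBOT

A 7-joint arm with a two-finger parallel gripper is mounted at the origin on the work surface. World frame = base frame: x ahead of the robot, y to its left, z up, the work surface at z = 0. Lengths are in m, angles in rad, forces in N, time in s.
With the tool pointing down it reaches from about 0.4 to 0.85 m from the base axis. Payload 4.5 kg.
Tool frame: the origin (TCP) lies on the centre line of the jaws, within the pads' length; the fingertips stand 11 mm ahead of it and the grasp point (between the pads) lies 8 mm behind it; z points along the fingers, y is the line along which they close (so a half turn about z gives the same grasp; the last joint's range is limited). The gripper opens to 88 mm and grips with 3 to 60 N. Pads are 18 mm wide; open, the fingers measure 123 mm over their backs; the gripper's body (75 mm by 187 mm) begins 45 mm behind the grasp point.
Start: joints at [-1.259, 0.689, -0.195, 1.565, 0.157, 0.902, -0.215], TCP at [0.171, 0.601, 0.25] pointing down, gripper open.
Joint ranges: [-3.01, 3.01], [-0.46, 2.08], [-1.47, 1.51], [0.13, 2.56], [-1, 4.14], [0.04, 2.09], [-2.66, 2.66]. Speed limits (rad/s): [2.57, 2.57, 3.14, 3.14, 3.14, 3.14, 3.14].

INTERFACE

Orientations are given as a unit quaternion [x, y, z, w].
In Python, from plant import * gives the robot as it stands. The module is installed in compiled form; this text tells all that it offers.
- The arm moves only by the tool send_rows, never from a script. Its argument "motion" is a list of rows, each an object of numbers: "x", "y", "z": the shift along the tool's x, y, z in cm; "rx", "ry", "rz": the turn, a rotation vector about the tool's x, y, z in rad; "jaw": the finger opening in cm, from 0 to 8.81. In form: [{"x": .., "y": .., "z": .., "rx": .., "ry": .., "rz": .., "jaw": ..}, ...]. A call has exactly 5 rows; each row shifts and turns the commanded pose from where the row before left it, along the tool's axes as they then stand; what a row does not reach is not made up. A row lasts 1/10 s, in which the tool goes at most 50 mm and 8.59 degrees, less where a joint would pass 70% of its speed; a pose out of reach is approached as far as the arm can. A call is refused whole if a number of a shift passes 5 or a number of a turn 0.15, either way. A call with a gripper value outside its range is refused whole. The fingers move at their own pace and stop on an object; "grip_force" is the grip in N (left out, the last holds). Time passes only in rows, so rows that do not move let the fingers close, or fill a call up. It gives the time, the measured TCP pose, the force, the opening and the grip force at its end, in the units of the state.
- get_state(): the state, without advancing time (a new reading comes with each control period).
- snapshot(name): name is "scene" or "top" or "wrist"; returns a dict with "img" (400x640x3 uint8, red, green, blue), "vertical_fov" (degrees; the focal length in pixels is half the picture's height over the tangent of half this angle, whatever the lens; pixels are square), "cx", "cy" (the principal point, pixels), "extrinsics" (4x4, takes a point from camera to world coordinates). Camera axes: x right, y up, looking along -z (the intrinsics and any distortion apply to the point x, -y, -z); pixel columns grow to the right and rows downward; lengths in m; the calibration is good to about 2 mm. A picture is of the moment at which its call begins. There is no depth.
- finish_job(): hands the job in; it is judged then, once.
The state is a dict: "clock": time; "q": joint angles; "qd": joint speeds; "joint_torque": joint torques, N m; "tool_pos": TCP position; "eef_rot": TCP orientation; "contact_force": force on the tool from outside, world axes, zero at the start; "moment": the same for the moment, N m; "opening": opening from 0.0 (shut) to 1.0 (fully open); "finger_force": force on a finger pad.
Only numpy, scipy, OpenCV 4.12 (cv2) and the standard library are available. Lean on these libraries where they do the work, as an engineer would, in place of code of your own. Each camera call takes 0.05 s, during which the arm holds its last target. There are 200 camera calls.

## Working session

There is one attempt and no reset: what is moved stays moved. The work goes in short steps, Python scripts to look and compute and a tool call to move; the robot and the scene stay as the last step left them, time stands still between calls to the robot, and variables do not carry over. Pictures are saved under pics/ and viewed, at most 10 in all, crops included, and the job is handed in when it is done.

Besides the shell and the picture viewer there is one more tool, called as a command line: name --argument value ..., lists and objects as JSON in quotes. send_rows: Moves the arm, as the interface text tells. Its arguments: {"type":"object","properties":{"motion":{"type":"array"},"grip_force":{"type":"number"}},"required":["motion"]}

```bash
mkdir -p pics; cat > h.py <<'E'
from plant import *
import numpy as np, cv2
from scipy.spatial.transform import Rotation as R
def snap(n,f=None):
    s=snapshot(n)
    if f: cv2.imwrite('pics/'+f,cv2.cvtColor(s['img'],cv2.COLOR_RGB2BGR))
    return s
def ray(s,u,v):
    f=200/np.tan(np.radians(s['vertical_fov'])/2);E=np.array(s['extrinsics'])
    d=E[:3,:3]@np.array([(u-s['cx'])/f,-(v-s['cy'])/f,-1]);return E[:3,3],d
def at(s,u,v,z):
    o,d=ray(s,u,v);return o+d*(z-o[2])/d[2]
def proj(s,p):
    f=200/np.tan(np.radians(s['vertical_fov'])/2);E=np.array(s['extrinsics'])
    c=E[:3,:3].T@(np.array(p)-E[:3,3]);return np.array([s['cx']-f*c[0]/c[2],s['cy']+f*c[1]/c[2]])
E
python3 - <<'E'
from h import *
import pickle
a=snap('top','top1.png');b=snap('scene','scene1.png')
pickle.dump((a,b),open('s1.pkl','wb'))
for s in(a,b):print({k:v for k,v in s.items() if k!='img'})
print(get_state())
E
```

```text
{'vertical_fov': 45.850440495637976, 'cx': 325.22472237322677, 'cy': 199.95547834276178, 'extrinsics': array([[-0.01609018,  0.98922658, -0.14550557,  0.42016613],
       [-0.99985773, -0.01665548, -0.00266767, -0.0208564 ],
       [-0.00506239,  0.14544194,  0.98935384,  0.8655189 ],
       [ 0.        ,  0.        ,  0.        ,  1.        ]])}
{'vertical_fov': 54.72665260485736, 'cx': 315.87131962803426, 'cy': 200.8123807764574, 'extrinsics': array([[ 9.90671621e-01,  9.68414679e-02, -9.58721542e-02,
         4.64112570e-01],
       [-1.36270759e-01,  7.04754692e-01, -6.96240694e-01,
        -4.58010097e-01],
       [ 1.41379611e-04,  7.02810468e-01,  7.11377133e-01,
         5.51980186e-01],
       [ 0.00000000e+00,  0.00000000e+00,  0.00000000e+00,
         1.00000000e+00]])}
{'clock': 0.1, 'q': array([-1.25919174,  0.68989561, -0.19454825,  1.56620523,  0.1572922 ,
        0.90249621, -0.2151365 ]), 'qd': array([ 1.60652907e-04, -2.41686209e-03, -3.52325594e-04, -3.76084954e-03,
        8.98824906e-04,  4.08708182e-04,  4.67233703e-05]), 'joint_torque': array([-2.98250729e-03, -5.28498924e+01, -1.27117619e+00, -1.53840172e+01,
       -5.24978538e-02,  1.91927880e-03,  5.16737236e-05]), 'tool_pos': array([0.17128033, 0.6005187 , 0.24900301]), 'eef_rot': array([ 1.38430057e-01,  9.90371884e-01, -8.03872396e-04, -6.56363165e-05]), 'contact_force': array([-0.78706315, -0.20199623, -0.15659522]), 'moment': array([-0.0309322 ,  0.06400996,  0.04835298]), 'finger_force': 0.0, 'opening': 1.0017038453446565}
```

View pics/top1.png

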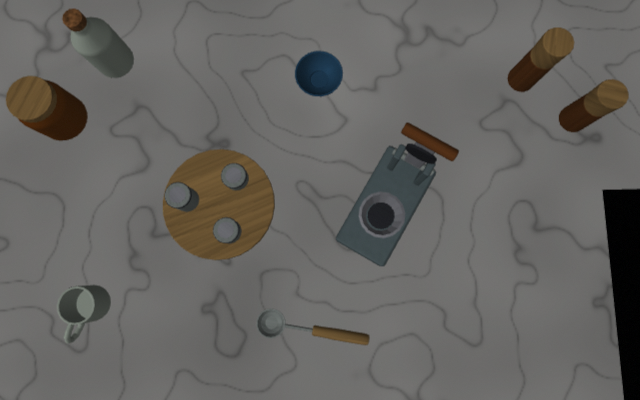

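View pics/scene1.png

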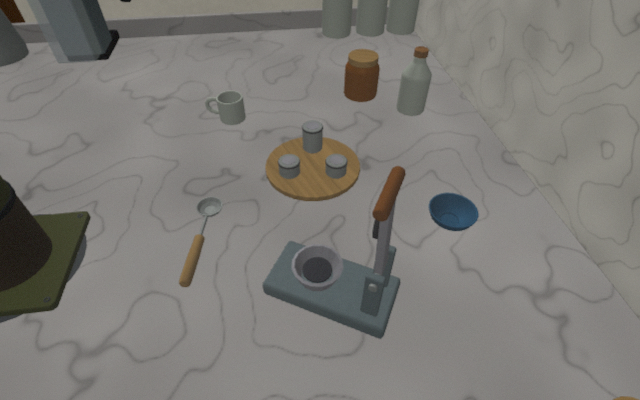

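Top view: tall pod's top is at about (178,193), the short pods at (234,174) and (227,229). The cradle rim is at (381,214) and the handle runs from (404,129) to (456,155). Scene view: tall pod's top at (313,126), cradle rim at (317,268).

```bash
python3 - <<'E'
from h import *
import pickle
a,b=pickle.load(open('s1.pkl','rb'))
print('tall',at(a,178,193,.075),at(b,313,126.5,.075))
print('short',at(a,234,173,.049),at(a,227,229,.049),at(b,289,161,.049),at(b,336,160,.049))
print('tray',at(a,219,204,.015))
print('cradle',at(a,381,214,.06),at(b,317.5,268,.06))
for p in[(388,145),(436,179),(384,265),(337,241)]:print('base',at(a,*p,.03))
for p in[(404,129),(456,155)]:print('hand',at(a,*p,.248))
for p in[(402,171),(378,215)]:print('handS',at(b,*p,.248))
# enlarged top crops
A=cv2.cvtColor(a['img'],cv2.COLOR_RGB2BGR)
c=np.hstack([cv2.resize(A[140:270,150:290],None,fx=2.8,fy=2.8,interpolation=3),cv2.resize(A[115:245+0,330:470],None,fx=2.8,fy=2.8,interpolation=3)])
cv2.imwrite('pics/c1.png',c);print(c.shape)
E
```

```text
tall [0.5525545  0.23075162 0.075     ] [0.55279373 0.23132942 0.075     ]
short [0.5909514  0.14126793 0.049     ] [0.49229239 0.15221347 0.049     ] [0.49320821 0.15465271 0.049     ] [0.58860565 0.14477414 0.049     ]
tray [0.54107374 0.17461955 0.015     ]
cradle [ 0.51270927 -0.11383658  0.06      ] [ 0.51322419 -0.11973887  0.06      ]
base [ 0.64196751 -0.13418959  0.03      ]
base [ 0.57772189 -0.21807677  0.03      ]
base [ 0.42632045 -0.11955998  0.03      ]
base [ 0.46956178 -0.03818543  0.03      ]
hand [ 0.6058965  -0.12696232  0.248     ]
hand [ 0.56877234 -0.19495269  0.248     ]
handS [ 0.61405578 -0.12483548  0.248     ]
handS [ 0.56785915 -0.19060626  0.248     ]
(364, 784, 3)
```

View pics/c1.png

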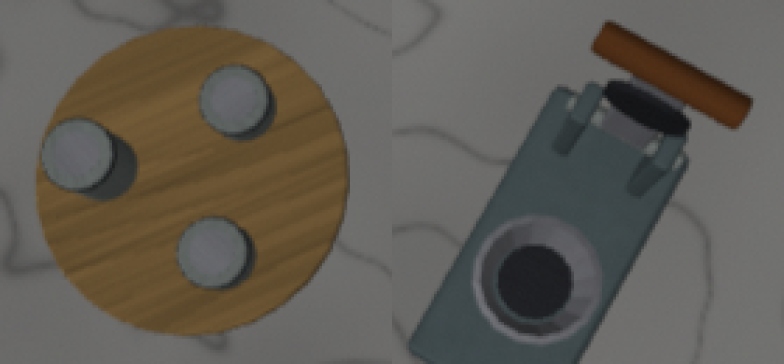

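The crop confirms the tall pod at about (0.550, 0.231) and the cradle at (0.513, -0.117). The press x axis is at about -0.50 rad in yaw. Both cameras agree, so I'm moving.

send_rows --motion '[{"x": -4.2,"y": -2.25,"z": 0.6,"jaw": 8.8},{"x": -4.2,"y": -2.25,"z": 0.6,"jaw": 8.8},{"x": -4.2,"y": -2.25,"z": 0.6,"jaw": 8.8},{"x": -4.2,"y": -2.25,"z": 0.6,"jaw": 8.8},{"x": -4.2,"y": -2.25,"z": 0.6,"jaw": 8.8}]'

```text
schema error: expected keys x, y, z, rx, ry, rz, jaw
```

send_rows --motion '[{"x": -4.2,"y": -2.25,"z": 0.6,"jaw": 8.8},{"x": -4.2,"y": -2.25,"z": 0.6,"jaw": 8.8},{"x": -4.2,"y": -2.25,"z": 0.6,"jaw": 8.8},{"x": -4.2,"y": -2.25,"z": 0.6,"jaw": 8.8},{"z": 0,"jaw": 8.8}]'

```text
schema error: expected keys x, y, z, rx, ry, rz, jaw
```

send_rows --motion '[{"x": -4.2,"y": -2.25,"z": 0.6,"rx": 0,"ry": 0,"rz": 0,"jaw": 8.8},{"x": -4.2,"y": -2.25,"z": 0.6,"rx": 0,"ry": 0,"rz": 0,"jaw": 8.8},{"x": -4.2,"y": -2.25,"z": 0.6,"rx": 0,"ry": 0,"rz": 0,"jaw": 8.8},{"x": -4.2,"y": -2.25,"z": 0.6,"rx": 0,"ry": 0,"rz": 0,"jaw": 8.8},{"x": -4.2,"y": -2.25,"z": 0.6,"rx": 0,"ry": 0,"rz": 0,"jaw": 8.8}]'

```text
clock: 0.6
tool_pos: [0.3435, 0.4336, 0.2193]
eef_rot: [0.138, 0.99, -0.0, -0.0]
contact_force: [2.0, -0.2, 0.2]
opening: 0.993
finger_force: 0.0
```

send_rows --motion '[{"x": -4.2,"y": -2.25,"z": 0.6,"rx": 0,"ry": 0,"rz": 0,"jaw": 8.8},{"x": -4.2,"y": -2.25,"z": 0.6,"rx": 0,"ry": 0,"rz": 0,"jaw": 8.8},{"x": -4.2,"y": -2.25,"z": 0.6,"rx": 0,"ry": 0,"rz": 0,"jaw": 8.8},{"x": -4.2,"y": -2.25,"z": 0.6,"rx": 0,"ry": 0,"rz": 0,"jaw": 8.8},{"x": 0,"y": 0,"z": 0,"rx": 0,"ry": 0,"rz": 0,"jaw": 8.8}]'

```text
clock: 1.1
tool_pos: [0.485, 0.2941, 0.1944]
eef_rot: [0.145, 0.989, -0.003, 0.001]
contact_force: [-0.1, 0.3, -0.6]
opening: 0.998
finger_force: 0.0
```

send_rows --motion '[{"x": -2.6,"y": -1.4,"z": 0.7,"rx": 0,"ry": 0,"rz": 0,"jaw": 8.8},{"x": -2.6,"y": -1.4,"z": 0.7,"rx": 0,"ry": 0,"rz": 0,"jaw": 8.8},{"x": -2.6,"y": -1.4,"z": 0.7,"rx": 0,"ry": 0,"rz": 0,"jaw": 8.8},{"x": 0,"y": 0,"z": 0.7,"rx": 0,"ry": 0,"rz": 0,"jaw": 8.8},{"x": 0,"y": 0,"z": 0,"rx": 0,"ry": 0,"rz": 0,"jaw": 8.8}]'

```text
clock: 1.6
tool_pos: [0.5419, 0.2406, 0.1665]
eef_rot: [0.139, 0.99, -0.001, -0.001]
contact_force: [-0.2, 0.4, 0.2]
opening: 1.0
finger_force: 0.0
```

```bash
python3 - <<'E'
from h import *
import pickle
s=snap('wrist','w1.png');st=get_state();print(st['tool_pos'],R.from_quat(st['eef_rot']).as_matrix().round(3))
pickle.dump(s,open('w1.pkl','wb'))
print('pod predicted',proj(s,[.55,.231,.075]),s['extrinsics'][:3,3])
E
```

```text
[0.54146468 0.24193914 0.16713762] [[-0.962  0.273 -0.002]
 [ 0.273  0.962  0.   ]
 [ 0.002 -0.    -1.   ]]
pod predicted [318.70136842 226.56547345] [0.46436395 0.26265422 0.3012847 ]
```

View pics/w1.png

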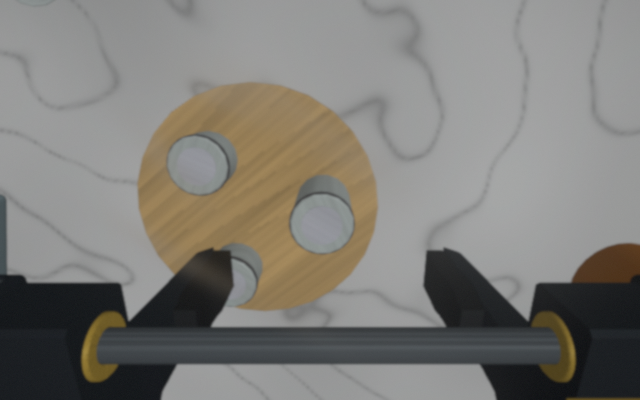

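Tall pod's top is centred at about (322,222) in the wrist view, and the short pods are clear of the fingers.

```bash
python3 - <<'E'
from h import *
import pickle
s=pickle.load(open('w1.pkl','rb'));p=at(s,322,222,.075);st=get_state()
M=R.from_quat(st['eef_rot']).as_matrix();print(p,(M.T@(np.r_[p[:2],.054]-st['tool_pos'])*100).round(2))
print(M.T@[0.513-p[0],-.117-p[1],0]*100)
E
```

```text
[0.54742425 0.23409499 0.075     ] [-0.81 -0.59 11.31]
[-6.27626554e+00 -3.47150640e+01 -6.78843647e-03]
```

send_rows --motion '[{"x": -0.4,"y": -0.3,"z": 1.5,"rx": 0,"ry": 0,"rz": 0,"jaw": 8.8},{"x": -0.4,"y": -0.3,"z": 3,"rx": 0,"ry": 0,"rz": 0,"jaw": 8.8},{"x": 0,"y": 0,"z": 3,"rx": 0,"ry": 0,"rz": 0,"jaw": 8.8},{"x": 0,"y": 0,"z": 2.5,"rx": 0,"ry": 0,"rz": 0,"jaw": 8.8},{"x": 0,"y": 0,"z": 1.3,"rx": 0,"ry": 0,"rz": 0,"jaw": 8.8}]'

```text
clock: 2.15
tool_pos: [0.5469, 0.2333, 0.0522]
eef_rot: [0.137, 0.991, -0.001, -0.002]
contact_force: [0.4, -0.4, 0.7]
opening: 0.998
finger_force: 0.0
```

send_rows --motion '[{"x": 0,"y": 0,"z": 0,"rx": 0,"ry": 0,"rz": 0,"jaw": 8.8},{"x": 0,"y": 0,"z": 0,"rx": 0,"ry": 0,"rz": 0,"jaw": 5.2},{"x": 0,"y": 0,"z": 0,"rx": 0,"ry": 0,"rz": 0,"jaw": 3.5},{"x": 0,"y": 0,"z": 0,"rx": 0,"ry": 0,"rz": 0,"jaw": 3.5},{"x": 0,"y": 0,"z": 0,"rx": 0,"ry": 0,"rz": 0,"jaw": 3.5}]' --grip_force 15

```text
clock: 2.65
tool_pos: [0.5494, 0.2332, 0.0556]
eef_rot: [0.139, 0.99, 0.001, 0.001]
contact_force: [-0.3, 0.6, -0.3]
opening: 0.661
finger_force: 0.0
```

send_rows --motion '[{"x": 0,"y": 0,"z": 0,"rx": 0,"ry": 0,"rz": 0,"jaw": 3.5},{"x": 0,"y": 0,"z": 0,"rx": 0,"ry": 0,"rz": 0,"jaw": 3.5},{"x": 0,"y": 0,"z": 0,"rx": 0,"ry": 0,"rz": 0,"jaw": 3.5},{"x": 0,"y": 0,"z": 0,"rx": 0,"ry": 0,"rz": 0,"jaw": 3.5},{"x": 0,"y": 0,"z": 0,"rx": 0,"ry": 0,"rz": 0,"jaw": 3.5}]' --grip_force 15

```text
clock: 3.15
tool_pos: [0.5491, 0.233, 0.055]
eef_rot: [0.138, 0.99, 0.0, 0.0]
contact_force: [-0.7, -0.8, 3.8]
opening: 0.492
finger_force: 15.0
```

send_rows --motion '[{"x": 0,"y": 0,"z": -1.5,"rx": 0,"ry": 0,"rz": 0,"jaw": 3.5},{"x": 0,"y": 0,"z": -2.5,"rx": 0,"ry": 0,"rz": 0,"jaw": 3.5},{"x": 0,"y": 0,"z": -3,"rx": 0,"ry": 0,"rz": 0,"jaw": 3.5},{"x": 0,"y": -1,"z": -2.5,"rx": 0,"ry": 0,"rz": 0,"jaw": 3.5},{"x": -0.5,"y": -2.6,"z": -1,"rx": 0,"ry": 0,"rz": 0,"jaw": 3.5}]'

```text
clock: 3.65
tool_pos: [0.5446, 0.2007, 0.163]
eef_rot: [0.136, 0.991, 0.003, 0.002]
contact_force: [1.1, -1.0, -1.3]
opening: 0.492
finger_force: 15.0
```

send_rows --motion '[{"x": -0.7,"y": -4,"z": 0,"rx": 0,"ry": 0,"rz": 0,"jaw": 3.5},{"x": -0.7,"y": -4,"z": 0,"rx": 0,"ry": 0,"rz": 0,"jaw": 3.5},{"x": -0.7,"y": -4,"z": 0,"rx": 0,"ry": 0,"rz": 0,"jaw": 3.5},{"x": -0.7,"y": -4,"z": 0,"rx": 0,"ry": 0,"rz": 0,"jaw": 3.5},{"x": -0.7,"y": -4,"z": 0,"rx": 0,"ry": 0,"rz": 0,"jaw": 3.5}]'

```text
clock: 4.15
tool_pos: [0.5222, -0.0066, 0.1604]
eef_rot: [0.138, 0.99, -0.0, 0.0]
contact_force: [0.8, 0.0, -1.1]
opening: 0.49
finger_force: 15.0
```

send_rows --motion '[{"x": -0.7,"y": -4,"z": 0,"rx": 0,"ry": 0,"rz": 0,"jaw": 3.5},{"x": -0.7,"y": -4,"z": 0,"rx": 0,"ry": 0,"rz": 0,"jaw": 3.5},{"x": 0,"y": -2,"z": 0,"rx": 0,"ry": 0,"rz": 0.11,"jaw": 3.5},{"x": 0,"y": 0,"z": 0,"rx": 0,"ry": 0,"rz": 0.11,"jaw": 3.5},{"x": 0,"y": 0,"z": 0,"rx": 0,"ry": 0,"rz": 0,"jaw": 3.5}]'

```text
clock: 4.65
tool_pos: [0.5084, -0.1059, 0.1603]
eef_rot: [0.247, 0.969, -0.0, 0.0]
contact_force: [0.4, -0.2, -0.9]
opening: 0.492
finger_force: 15.0
```

```bash
python3 - <<'E'
from h import *
import pickle
s=snap('wrist','w2.png');st=get_state();print(st['tool_pos'],R.from_quat(st['eef_rot']).as_matrix().round(3),st['opening'],st['finger_force'])
pickle.dump(s,open('w2.pkl','wb'));print(proj(s,[.513,-.117,.06]))
E
```

```text
[ 0.50872904 -0.10493339  0.16018469] [[-0.88   0.476  0.   ]
 [ 0.476  0.88  -0.   ]
 [-0.     0.    -1.   ]] 0.4893630574253557 14.957449551438913
[318.45759268 219.8929794 ]
```

View pics/w2.png

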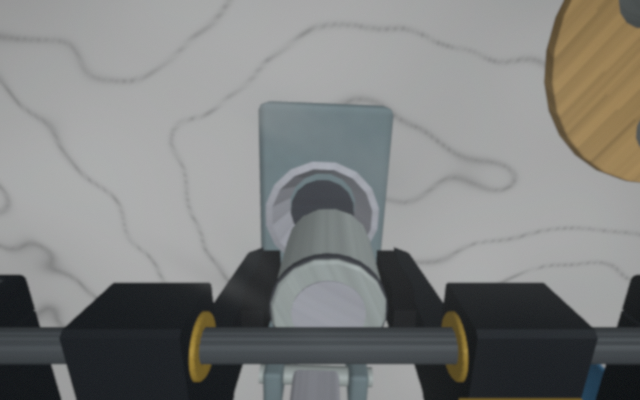

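Rim spans columns 266–377 with its top at row 162, so its centre is about (322,216). The predicted position was (318,220).

```bash
python3 - <<'E'
from h import *
import pickle
s=pickle.load(open('w2.pkl','rb'));p=at(s,321.7,216.5,.06);st=get_state();q=(p+[.513,-.117,.06])/2
print([proj(s,p+.04*np.r_[np.cos(t),np.sin(t),0]).round(0) for t in np.radians([62,-28+180,242,-28])])
M=R.from_quat(st['eef_rot']).as_matrix()
for r in(p,q):print(r,(M.T@(np.r_[r[:2],.0885]-st['tool_pos'])*100).round(2))
E
```

```text
[array([379., 216.]), array([321., 160.]), array([265., 217.]), array([323., 268.])]
[ 0.51186957 -0.1137658   0.06      ] [-0.69 -0.63  7.17]
[ 0.51243478 -0.1153829   0.06      ] [-0.82 -0.74  7.17]
```

send_rows --motion '[{"x": -0.4,"y": -0.35,"z": 0.5,"rx": 0,"ry": 0,"rz": 0,"jaw": 3.5},{"x": -0.35,"y": -0.35,"z": 1.5,"rx": 0,"ry": 0,"rz": 0,"jaw": 3.5},{"x": 0,"y": 0,"z": 1.5,"rx": 0,"ry": 0,"rz": 0,"jaw": 3.5},{"x": 0,"y": 0,"z": 1.5,"rx": 0,"ry": 0,"rz": 0,"jaw": 3.5},{"x": 0,"y": 0,"z": 0.8,"rx": 0,"ry": 0,"rz": 0,"jaw": 3.5}]'

```text
clock: 5.2
tool_pos: [0.5116, -0.1142, 0.1004]
eef_rot: [0.245, 0.97, 0.0, -0.001]
contact_force: [-0.2, 0.6, -0.9]
opening: 0.491
finger_force: 15.0
```

send_rows --motion '[{"x": 0,"y": 0,"z": 0.5,"rx": 0,"ry": 0,"rz": 0,"jaw": 3.5},{"x": 0,"y": 0,"z": 0.4,"rx": 0,"ry": 0,"rz": 0,"jaw": 3.5},{"x": 0,"y": 0,"z": 0.3,"rx": 0,"ry": 0,"rz": 0,"jaw": 3.5},{"x": 0,"y": 0,"z": 0.1,"rx": 0,"ry": 0,"rz": 0,"jaw": 3.5},{"x": 0,"y": 0,"z": 0,"rx": 0,"ry": 0,"rz": 0,"jaw": 3.5}]'

```text
clock: 5.7
tool_pos: [0.5121, -0.1147, 0.0889]
eef_rot: [0.246, 0.969, 0.0, 0.0]
contact_force: [-0.6, -0.2, -0.6]
opening: 0.496
finger_force: 15.0
```

```bash
python3 - <<'E'
from h import *
s=snap('scene');c=s['img'][150:330,230:440];a=cv2.resize(c,None,fx=3.3,fy=3.3,interpolation=3)
cv2.imwrite('pics/s2.png',cv2.cvtColor(a,cv2.COLOR_RGB2BGR));print(get_state()['tool_pos'],get_state()['contact_force'])
E
```

```text
[ 0.51213441 -0.1147617   0.08896638] [ 0.53083252  0.65956216 -0.99019789]
```

View pics/s2.png

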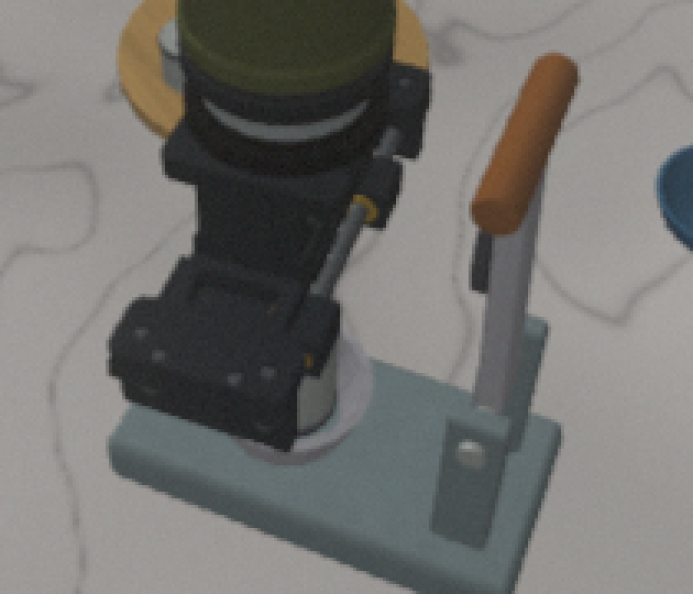

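Pod is in the funnel, upright between the fingers. I'll ease it down a little and release.

send_rows --motion '[{"x": 0,"y": 0,"z": 0.1,"rx": 0,"ry": 0,"rz": 0,"jaw": 3.5},{"x": 0,"y": 0,"z": 0.05,"rx": 0,"ry": 0,"rz": 0,"jaw": 3.5},{"x": 0,"y": 0,"z": 0,"rx": 0,"ry": 0,"rz": 0,"jaw": 4.6},{"x": 0,"y": 0,"z": 0,"rx": 0,"ry": 0,"rz": 0,"jaw": 5.5},{"x": 0,"y": 0,"z": 0,"rx": 0,"ry": 0,"rz": 0,"jaw": 7.5}]'

```text
clock: 6.25
tool_pos: [0.512, -0.1147, 0.0872]
eef_rot: [0.246, 0.969, 0.0, 0.0]
contact_force: [0.1, -0.4, -0.2]
opening: 0.682
finger_force: 0.0
```

send_rows --motion '[{"x": 0,"y": 0,"z": 0,"rx": 0,"ry": 0,"rz": 0,"jaw": 7.5},{"x": 0,"y": 0,"z": -1,"rx": 0,"ry": 0,"rz": 0,"jaw": 7.5},{"x": 0,"y": 0,"z": -2.5,"rx": 0,"ry": 0,"rz": 0,"jaw": 7.5},{"x": 0,"y": 0,"z": -3,"rx": 0,"ry": 0,"rz": 0,"jaw": 7.5},{"x": 0,"y": 0,"z": -3,"rx": 0,"ry": 0,"rz": 0,"jaw": 7.5}]'

```text
clock: 6.75
tool_pos: [0.5117, -0.1147, 0.1837]
eef_rot: [0.246, 0.969, 0.0, -0.0]
contact_force: [0.6, -0.6, 0.6]
opening: 0.85
finger_force: 0.0
```

send_rows --motion '[{"x": 0,"y": 0,"z": -3.5,"rx": 0,"ry": 0,"rz": 0,"jaw": 0},{"x": 0,"y": 0,"z": -4,"rx": 0,"ry": 0,"rz": 0,"jaw": 0},{"x": 0,"y": 0,"z": -4,"rx": 0,"ry": 0,"rz": 0,"jaw": 0},{"x": 0,"y": 0,"z": -1.5,"rx": 0,"ry": 0,"rz": 0,"jaw": 0},{"x": 0,"y": 0,"z": 0,"rx": 0,"ry": 0,"rz": 0,"jaw": 0}]' --grip_force 10

```text
clock: 7.25
tool_pos: [0.5131, -0.1148, 0.3152]
eef_rot: [0.246, 0.969, 0.0, 0.003]
contact_force: [0.0, 0.4, -0.3]
opening: 0.423
finger_force: 0.0
```

```bash
python3 - <<'E'
from h import *
import pickle
s=snap('scene');c=s['img'][150:330,230:440];a=cv2.resize(c,None,fx=1.9,fy=1.9,interpolation=3)
w=snap('wrist');pickle.dump((s,w),open('s3.pkl','wb'))
b=cv2.resize(w['img'][:,160:480],(320,400))
a=cv2.copyMakeBorder(a,0,400-a.shape[0],0,0,0);o=np.hstack([a,b]);print(o.shape)
cv2.imwrite('pics/s3.png',cv2.cvtColor(o,cv2.COLOR_RGB2BGR));print(get_state()['tool_pos'])
E
```

```text
(400, 719, 3)
[ 0.51128422 -0.11481274  0.31200973]
```

View pics/s3.png

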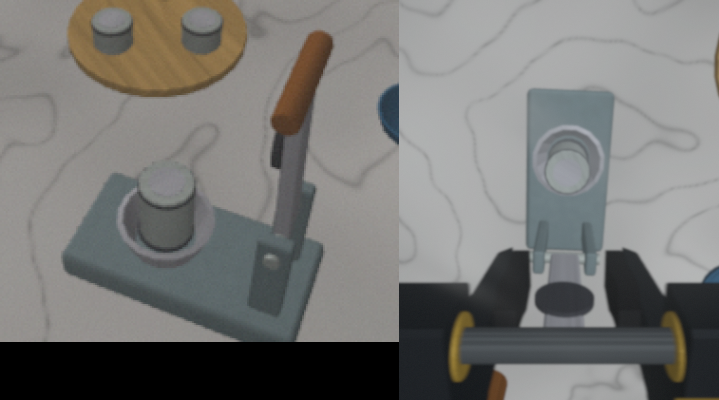

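Pod stands upright and free in the cradle, and the clamp is still open. Now I'll take the shut fingers over to the hinge side.

send_rows --motion '[{"x": -3,"y": 0,"z": 0,"rx": 0,"ry": 0,"rz": 0,"jaw": 0},{"x": -4,"y": 0,"z": 0,"rx": 0,"ry": 0,"rz": 0,"jaw": 0},{"x": -4,"y": 0,"z": 0,"rx": 0,"ry": 0,"rz": 0,"jaw": 0},{"x": -2.5,"y": 0,"z": 0,"rx": 0,"ry": 0,"rz": 0,"jaw": 0},{"x": 0,"y": 0,"z": 0,"rx": 0,"ry": 0,"rz": 0,"jaw": 0}]'

```text
clock: 7.85
tool_pos: [0.6316, -0.181, 0.3089]
eef_rot: [0.247, 0.969, -0.0, -0.001]
contact_force: [-0.3, 0.5, -0.9]
opening: 0.008
finger_force: 0.0
```

```bash
python3 - <<'E'
from h import *
s=snap('scene');c=s['img'][80:330,230:480];a=cv2.resize(c,None,fx=2.2,fy=2.2,interpolation=3)
cv2.imwrite('pics/s4.png',cv2.cvtColor(a,cv2.COLOR_RGB2BGR));print(get_state()['tool_pos'])
t=get_state()['tool_pos'];print(proj(s,t+[0,0,-.011])-[230,80])
E
```

```text
[ 0.63015226 -0.17956719  0.30929974]
[211.15073379  87.11949187]
```

View pics/s4.png

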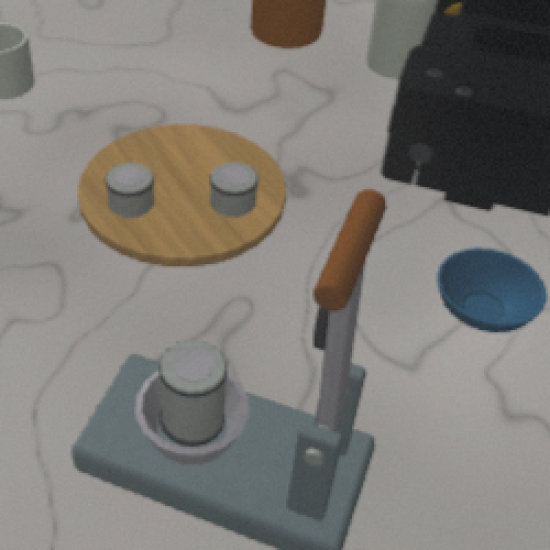

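send_rows --motion '[{"x": 0,"y": 0,"z": 1.5,"rx": 0,"ry": 0,"rz": 0,"jaw": 0},{"x": 0,"y": 0,"z": 2,"rx": 0,"ry": 0,"rz": 0,"jaw": 0},{"x": 0,"y": 0,"z": 2,"rx": 0,"ry": 0,"rz": 0,"jaw": 0},{"x": 1.3,"y": 0,"z": 0,"rx": 0,"ry": 0,"rz": 0,"jaw": 0},{"x": 1,"y": 0,"z": 0,"rx": 0,"ry": 0,"rz": 0,"jaw": 0}]'

```text
clock: 8.4
tool_pos: [0.6076, -0.1668, 0.2553]
eef_rot: [0.246, 0.969, 0.0, -0.003]
contact_force: [2.5, -1.9, -3.1]
opening: 0.006
finger_force: 2.2
```

send_rows --motion '[{"x": 1.3,"y": 0,"z": 0.1,"rx": 0,"ry": 0,"rz": 0,"jaw": 0},{"x": 1.3,"y": 0,"z": 0.3,"rx": 0,"ry": 0,"rz": 0,"jaw": 0},{"x": 1.3,"y": 0,"z": 0.4,"rx": 0,"ry": 0,"rz": 0,"jaw": 0},{"x": 1.3,"y": 0,"z": 0.5,"rx": 0,"ry": 0,"rz": 0,"jaw": 0},{"x": 1.3,"y": 0,"z": 0.5,"rx": 0,"ry": 0,"rz": 0,"jaw": 0}]'

```text
clock: 8.9
tool_pos: [0.5529, -0.1359, 0.2392]
eef_rot: [0.246, 0.969, 0.001, 0.001]
contact_force: [4.1, 0.4, -1.9]
opening: 0.007
finger_force: 2.0
```

send_rows --motion '[{"x": 1.3,"y": 0,"z": 0.8,"rx": 0,"ry": 0,"rz": 0,"jaw": 0},{"x": 1.3,"y": 0,"z": 1.0,"rx": 0,"ry": 0,"rz": 0,"jaw": 0},{"x": 1.3,"y": 0,"z": 1.4,"rx": 0,"ry": 0,"rz": 0,"jaw": 0},{"x": 0,"y": 0,"z": 0,"rx": 0,"ry": 0,"rz": 0,"jaw": 0},{"x": 0,"y": 0,"z": 0,"rx": 0,"ry": 0,"rz": 0,"jaw": 0}]'

```text
clock: 9.4
tool_pos: [0.5178, -0.1182, 0.2071]
eef_rot: [0.246, 0.969, -0.0, -0.001]
contact_force: [0.6, 0.6, 0.6]
opening: 0.007
finger_force: 0.0
```

```bash
python3 - <<'E'
from h import *
s=snap('scene');c=s['img'][80:330,230:480];a=cv2.resize(c,None,fx=2.2,fy=2.2,interpolation=3)
cv2.imwrite('pics/s5.png',cv2.cvtColor(a,cv2.COLOR_RGB2BGR));print(get_state()['tool_pos'],get_state()['contact_force'])
E
```

```text
[ 0.51842515 -0.11852121  0.20731546] [ 0.37465983 -0.37511487 -0.13118536]
```

View pics/s5.png

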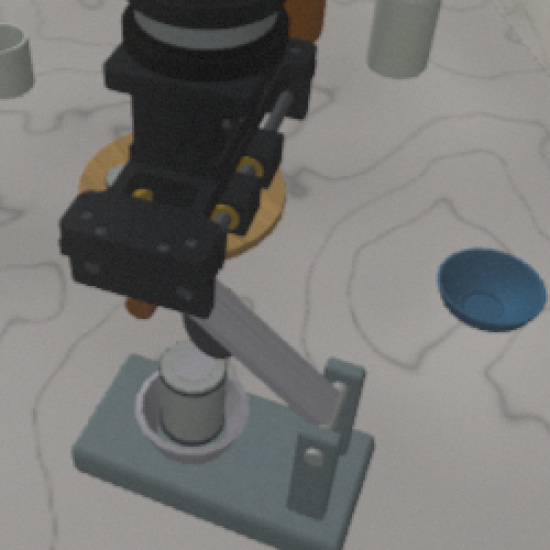

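Arm is at about 40° above shut, with the pod undisturbed. I'll lift over and press the handle from above.

send_rows --motion '[{"x": -0.3,"y": 0,"z": -2,"rx": 0,"ry": 0,"rz": 0,"jaw": 0},{"x": 0,"y": 0,"z": -2,"rx": 0,"ry": 0,"rz": 0,"jaw": 0},{"x": 2.1,"y": 0,"z": 0,"rx": 0,"ry": 0,"rz": 0,"jaw": 0},{"x": 0,"y": 0,"z": 1.5,"rx": 0,"ry": 0,"rz": 0,"jaw": 0},{"x": 0,"y": 0,"z": 1.5,"rx": 0,"ry": 0,"rz": 0,"jaw": 0}]'

```text
clock: 9.95
tool_pos: [0.5033, -0.1102, 0.2179]
eef_rot: [0.246, 0.969, -0.0, 0.001]
contact_force: [0.5, -0.1, -0.2]
opening: 0.005
finger_force: 0.0
```

send_rows --motion '[{"x": 0.5,"y": 0,"z": 0.8,"rx": 0,"ry": 0,"rz": 0,"jaw": 0},{"x": 0.6,"y": 0,"z": 0.8,"rx": 0,"ry": 0,"rz": 0,"jaw": 0},{"x": 0.5,"y": 0,"z": 0.8,"rx": 0,"ry": 0,"rz": 0,"jaw": 0},{"x": 0.4,"y": 0,"z": 0.8,"rx": 0,"ry": 0,"rz": 0,"jaw": 0},{"x": 0.4,"y": 0,"z": 0.8,"rx": 0,"ry": 0,"rz": 0,"jaw": 0}]'

```text
clock: 10.45
tool_pos: [0.4818, -0.0978, 0.1769]
eef_rot: [0.246, 0.969, 0.0, 0.0]
contact_force: [0.3, 1.8, 3.3]
opening: 0.006
finger_force: 1.2
```

send_rows --motion '[{"x": 0.3,"y": 0,"z": 0.8,"rx": 0,"ry": 0,"rz": 0,"jaw": 0},{"x": 0.3,"y": 0,"z": 0.8,"rx": 0,"ry": 0,"rz": 0,"jaw": 0},{"x": 0.2,"y": 0,"z": 0.8,"rx": 0,"ry": 0,"rz": 0,"jaw": 0},{"x": 0.1,"y": 0,"z": 0.8,"rx": 0,"ry": 0,"rz": 0,"jaw": 0},{"x": 0.1,"y": 0,"z": 0.8,"rx": 0,"ry": 0,"rz": 0,"jaw": 0}]'

```text
clock: 10.95
tool_pos: [0.4726, -0.0936, 0.1364]
eef_rot: [0.246, 0.969, -0.0, -0.001]
contact_force: [-2.2, 1.8, 4.6]
opening: 0.004
finger_force: 1.9
```

send_rows --motion '[{"x": 0,"y": 0,"z": 0.4,"rx": 0,"ry": 0,"rz": 0,"jaw": 0},{"x": 0,"y": 0,"z": 0.3,"rx": 0,"ry": 0,"rz": 0,"jaw": 0},{"x": 0,"y": 0,"z": 0.3,"rx": 0,"ry": 0,"rz": 0,"jaw": 0},{"x": 0,"y": 0,"z": 0.2,"rx": 0,"ry": 0,"rz": 0,"jaw": 0},{"x": 0,"y": 0,"z": 0,"rx": 0,"ry": 0,"rz": 0,"jaw": 0}]'

```text
clock: 11.45
tool_pos: [0.4728, -0.0939, 0.1253]
eef_rot: [0.246, 0.969, -0.0, -0.0]
contact_force: [-3.3, 0.8, 4.1]
opening: 0.003
finger_force: 2.4
```

Stop not felt yet; press a bit further.

send_rows --motion '[{"x": 0,"y": 0,"z": 0.1,"rx": 0,"ry": 0,"rz": 0,"jaw": 0},{"x": 0,"y": 0,"z": 0.1,"rx": 0,"ry": 0,"rz": 0,"jaw": 0},{"x": 0,"y": 0,"z": 0.1,"rx": 0,"ry": 0,"rz": 0,"jaw": 0},{"x": 0,"y": 0,"z": 0,"rx": 0,"ry": 0,"rz": 0,"jaw": 0},{"x": 0,"y": 0,"z": 0,"rx": 0,"ry": 0,"rz": 0,"jaw": 0}]'

```text
clock: 11.95
tool_pos: [0.4728, -0.0939, 0.1247]
eef_rot: [0.246, 0.969, -0.001, 0.001]
contact_force: [-7.9, 2.8, 32.4]
opening: 0.001
finger_force: 16.5
```

Hard stop reached (32 N), so it's shut. Retreat.

send_rows --motion '[{"x": 0,"y": 0,"z": -0.4,"rx": 0,"ry": 0,"rz": 0,"jaw": 0},{"x": 0,"y": 0,"z": -2,"rx": 0,"ry": 0,"rz": 0,"jaw": 0},{"x": 0,"y": 0,"z": -4,"rx": 0,"ry": 0,"rz": 0,"jaw": 0},{"x": 0,"y": 3,"z": -4,"rx": 0,"ry": 0,"rz": 0,"jaw": 0},{"x": 0,"y": 4,"z": -3,"rx": 0,"ry": 0,"rz": 0,"jaw": 0}]'

```text
clock: 12.45
tool_pos: [0.5078, -0.0344, 0.2586]
eef_rot: [0.249, 0.968, -0.0, 0.002]
contact_force: [1.3, 0.3, -0.9]
opening: 0.004
finger_force: 0.0
```

send_rows --motion '[{"x": 0,"y": 4,"z": 0,"rx": 0,"ry": 0,"rz": 0,"jaw": 0},{"x": 0,"y": 4,"z": 0,"rx": 0,"ry": 0,"rz": 0,"jaw": 0},{"x": 0,"y": 2,"z": 0,"rx": 0,"ry": 0,"rz": 0,"jaw": 0},{"x": 0,"y": 0,"z": 0,"rx": 0,"ry": 0,"rz": 0,"jaw": 0},{"x": 0,"y": 0,"z": 0,"rx": 0,"ry": 0,"rz": 0,"jaw": 0}]'

```text
clock: 12.95
tool_pos: [0.5545, 0.0544, 0.2559]
eef_rot: [0.247, 0.969, -0.001, 0.0]
contact_force: [0.5, -0.4, -0.4]
opening: 0.008
finger_force: 0.0
```

```bash
python3 - <<'E'
from h import *
s=snap('scene');c=s['img'][180:340,240:440];a=cv2.resize(c,None,fx=3,fy=3,interpolation=3)
cv2.imwrite('pics/s6.png',cv2.cvtColor(a,cv2.COLOR_RGB2BGR));print(get_state()['tool_pos'],get_state()['contact_force'])
E
```

```text
[0.55418246 0.05356772 0.2559093 ] [ 0.50143415 -0.15260666 -0.98240773]
```

View pics/s6.png

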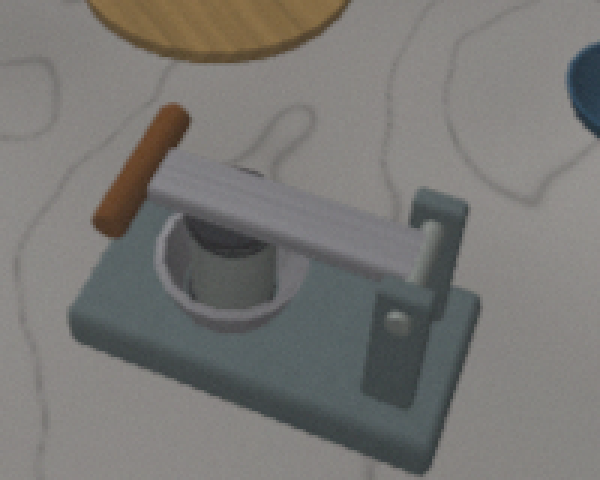

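Clamp is level and shut, holding the pod upright under the disc, and the robot is clear.

```bash
python3 -c "
from plant import *
print(finish_job())"
```

```text
the job is handed in; nothing more can be done
None
```

The tall pod is upright in the cradle, the clamp is pressed down to its stop and stays shut, and the job was handed in at about 13 s of the 51 s allowed; no verdict was returned.

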